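Set the root gap of a weld test coupon with a spacer and hold it for tacking

TASK

Of the two test coupons in the fit-up fixture one is already tacked with a tight gap, and the other still has its near half loose and its gap wide open. Stand the spacer upright, centred along the joint, in the gap that is wide enough for it (do not force it into the tacked one), and let go of it. Then push the loose half home until it sits flat and square against the spacer and the spacer is tight against the fixed half, and finish while still holding it firmly pressed with the fingers, ready for the tack weld; leave the tools and hardware lying around where they are.

Things in the scene. Friction and masses are not known exactly. Their poses are not given: they have to be found in the camera images.
- fixture: fixed fit-up fixture, steel base 200 (x) x 134 (y) x 16 mm. Origin: centre of its underside; x to its far stop bar, z up. Two stations at y = +30.5 and -30.5 mm, each 53 mm wide between 8 mm wide guide strips along x that stand 8 mm above the base; no strips from x = -3 to +46 mm, where the joints are. Bare base in front of the coupons, from x = -100 mm
- open_half: fixed far half of the OPEN coupon (either station), steel 48 (y) x 56 (x) x 16 mm, held at its far end by a low strap and bolt (29 mm high). Origin: middle of the bottom edge of its root face, on the base top (fixture x = +30, z = 16 mm); plate runs to +x, gap lies to -x, axes as the fixture's. Root face upright for 6 mm, above that bevelled back by 6 mm
- loose_half: loose near half of the open coupon, same size and bevel, 0.34 kg, lying on the base between the guide strips (2.5 mm play each side). Origin: middle of the bottom edge of its root face, which faces the open half; the plate runs to -x, its square near edge, 16 mm high, to push on, is at x = -56 mm. The gap starts 15 to 22 mm wide
- tacked_pair: fixed finished coupon in the other station: two such halves with a gap of only 6 mm, joined by two small tack beads. Origin: middle of the bottom edge of the far half's root face, axes as the fixture's
- spacer: loose steel spacer, 0.10 kg, standing on the worktop to the right of the fixture: an upside-down T cut from 10 mm plate. Foot 10 thick (x) x 44 long (y) x 24 mm high; grip tab in its middle 10 thick (x) x 24 wide (y), from z = 24 to 62 mm. Origin: centre of its underside. In the gap its 44 mm length runs along the joint (y of the open half)
- flat_file: loose flat file with wooden handle, 25 x 285 x 25 mm, lying behind the fixture; leave it. Origin: middle of its underside
- bolt: loose hex bolt 48 mm tall standing on its head behind the work; leave it. Origin: centre of its underside
- nut: loose hex nut 21 mm wide, 10 mm high, behind the work; leave it. Origin: centre of its underside
- copper_strip: loose bent copper strip 36 x 66 x 9 mm lying near the worktop's front edge; leave it. Origin: centre of its underside
Mind the look-alikes: they are no part of the job. Leave any green look-alike of the spacer alone.

How it is judged:
By the outcome, as a careful person would: the job done as asked, in the order asked, and still so for the second after the job is handed in, while the arm keeps its last pose, push and grip.
It also fails if it takes over 58 s, if anything falls off the work surface, if the arm or the gripper's body presses on something with over 40 N, if the wrist force passes 120 N, or if a joint passes its speed limit or range.

ROBOT

A 6-joint arm with a two-finger parallel gripper is mounted at the origin on a cart in front of the work surface, level with it; the furniture and walls round the work are solid. World frame = base frame: x ahead of the robot, y to its left, z up, the work surface at z = 0. Lengths are in mm, angles in rad, forces in N, time in s.
With the tool pointing down it reaches from about 300 to 775 mm from the base axis. Payload 14.6 kg.
Tool frame: the origin (TCP) lies between the finger pads; the fingertips stand 8 mm ahead of it and the grasp point (between the pads) lies 11 mm behind it; z points along the fingers, y is the direction in which the jaws open and shut (so a half turn about z gives the same grasp; the last joint's range is limited). The gripper opens to 94 mm and grips with 3 to 60 N. Pads are 16 mm wide; open, the fingers measure 119 mm over their backs; the gripper's body (75 mm by 177 mm) begins 78 mm behind the grasp point.
Start: joints at [1.156, 0.3, 1.521, -0, 1.321, -0.067], TCP at [187.454, 517.059, 213.446] pointing down, gripper open.
Joint ranges: [-3.03, 3.03], [-0.79, 2.21], [0.23, 2.52], [-1.04, 4.18], [0, 3.07], [-2.55, 2.55]. Speed limits (rad/s): [2.22, 2.22, 2.57, 3.14, 3.14, 3.14].

INTERFACE

Orientations are given as [roll, pitch, yaw] about the fixed x, y, z axes, in that order (R = Rz(yaw) Ry(pitch) Rx(roll)).
In Python, from cell import manip, cams, models gives the robot as it stands. The module is installed in compiled form; this text tells all that it offers.
- The arm moves only by the shell command python3 -m pendant 'ROWS' [OPENING] [FORCE]. ROWS is JSON, a list that holds one entry, the list of rows, each a list of 4 numbers: the shift along the tool's x, y, z in cm, then the turn about the tool's z in rad. In form: [[[x, y, z, roll], ...]]. A call has 1 to 5 rows; each row is the pose to reach, as a shift and turn from the pose commanded when the call began, along the tool's axes at that moment; what a row does not reach only later rows make up. A row lasts 1/10 s, in which the tool goes at most 50 mm and 8.59 degrees, less where a joint would pass 70% of its speed; a pose out of reach is approached as far as the arm can. A call with a gripper value outside its range is refused whole. OPENING is the opening, from -1 (shut) to 1 (fully open), so that 0 is half open, set as the call begins (- or left out, the last holds). The fingers move at their own pace and stop on an object; FORCE is the grip in N (left out, the last holds). Time passes only in rows, so rows that repeat a pose let the fingers close. It gives the time, the measured TCP pose, the force and the opening at its end, in the units of the state.
- manip.read_state(): the state, without advancing time (a new reading comes with each control period).
- cams.camera(name): name is "side" or "top" or "wrist"; returns a dict with "frame" (384x512x3 uint8, red, green, blue), "K" (3x3 intrinsics, pixels), "D" ([k1, k2, p1, p2, k3] as OpenCV has them; the pictures are not rectified), "pose" (4x4, takes a point from camera to world coordinates). Camera axes: x right, y down, z forward; pixel columns grow to the right and rows downward; lengths in mm; the calibration is good to about 2 mm. A picture is of the moment at which its call begins. There is no depth.
- manip.sign_off(): hands the job in, once; it reports no verdict.
Trained networks look in the newest picture that a camera, given by its name, has taken for a name from the list of things; names that differ only in an ending like _2 or _b are one class to them, and where a whole thing is asked for, a point or a joint stands for the part that bears it (a point fixed in the world has none). Each returns a list of dicts, best first, with "score" (0 to 1); they miss things now and then, are a little off and sometimes report something else, mostly with a low value. They report only what shows in the picture. A call takes as long as a camera call. They do not tell look-alikes from the thing itself.
- models.regions_of(camera, name): "pixels" (384x512 bool, what is visible of it) and "point" ([column, row] in pixels, amid what is visible of it).
The state is a dict: "clock": time; "joints": joint angles; "qd": joint speeds; "effort": joint torques, N m; "eef_pos": TCP position; "eef_rot": TCP orientation; "wrist_force": force on the tool from outside, world axes, zero at the start; "moment": the same for the moment, N m; "finger_gap": finger opening in mm.
Only numpy, scipy, OpenCV 4.12 (cv2) and the standard library are available. Lean on these libraries where they do the work, as an engineer would, in place of code of your own. Each camera call takes 0.05 s, during which the arm holds its last target.

## Working session

There is one attempt and no reset: what is moved stays moved. The work goes in short steps, Python scripts to look and compute and a shell command to move; the robot and the scene stay as the last step left them, time stands still between calls to the robot, and variables do not carry over. Pictures are saved under pics/ and viewed, and the job is handed in when it is done.

```bash
mkdir -p pics; cat > h.py <<'E'
import numpy as np,cv2
from cell import manip,cams,models
def save(n,tag):
    c=cams.camera(n); cv2.imwrite(f'pics/{tag}.png',c['frame'][:,:,::-1]); np.savez(f'pics/{tag}.npz',K=c['K'],D=np.array(c['D']),pose=c['pose']); return c
def w2p(c,P):
    T=np.linalg.inv(np.array(c['pose'])); r,_=cv2.Rodrigues(T[:3,:3])
    return cv2.projectPoints(np.array(P,float).reshape(-1,1,3),r,T[:3,3],np.array(c['K'],float),np.array(c['D'],float))[0].reshape(-1,2)
def p2w(c,uv,z):
    n=cv2.undistortPoints(np.array(uv,float).reshape(-1,1,2),np.array(c['K'],float),np.array(c['D'],float)).reshape(-1,2)
    T=np.array(c['pose']); d=np.c_[n,np.ones(len(n))]@T[:3,:3].T; o=T[:3,3]
    return o+d*((z-o[2])/d[:,2])[:,None]
E
python3 - <<'E'
from h import *
s=manip.read_state(); print(s)
for n in ['top','side','wrist']:
    c=save(n,n+'0'); print(n,np.round(c['pose'],2).tolist(),np.round(c['K'],0).tolist())
    if n!='wrist':
        for k in ['fixture','open_half','loose_half','tacked_pair','spacer']:
            for r in models.regions_of(n,k): 
                ys,xs=np.where(r['pixels']);print(n,k,round(r['score'],2),r['point'],len(xs),xs.min(),xs.max(),ys.min(),ys.max())
E
```

```text
{'clock': 0.0, 'joints': array([ 1.15642401e+00,  3.00463678e-01,  1.52155145e+00,  5.24411674e-06,
        1.32069098e+00, -6.65860593e-02]), 'qd': array([ 1.97698784e-04, -4.92326586e-04,  9.58689093e-05, -3.55088678e-04,
       -8.94979166e-04, -1.44443839e-03]), 'effort': array([ 7.47041622e-05, -5.31801081e+01, -3.52738810e+01,  7.07524410e-02,
        2.43816606e-02,  6.87772672e-05]), 'eef_pos': array([187.34737399, 516.85387172, 212.90292994]), 'eef_rot': array([-3.14048201e+00, -7.91538967e-05,  2.79380505e+00]), 'wrist_force': array([ 0.42791762, -0.16374888,  0.45849239]), 'moment': array([-0.03950133, -0.03794228,  0.00279936]), 'finger_gap': 93.90684878628134}
top [[0.02, -0.99, 0.1, 478.83], [-1.0, -0.02, 0.03, 55.17], [-0.03, -0.1, -0.99, 1072.79], [0.0, 0.0, 0.0, 1.0]] [[365.0, 0.0, 254.0], [0.0, 365.0, 190.0], [0.0, 0.0, 1.0]]
top fixture 0.59 [208.1, 209.7] 1648 182 232 159 229
top open_half 0.73 [218.9, 173.8] 401 209 227 159 184
top loose_half 0.79 [219.4, 200.3] 320 208 225 191 209
top tacked_pair 0.75 [199.5, 183.3] 775 187 207 158 204
top spacer 0.7 [330.1, 110
[... 159 characters left out ...]
, 609.33], [0.0, 0.0, 0.0, 1.0]] [[351.0, 0.0, 255.0], [0.0, 351.0, 189.0], [0.0, 0.0, 1.0]]
side fixture 0.85 [231.6, 176.5] 1369 215 288 147 186
side open_half 0.54 [272.0, 168.1] 322 262 287 161 176
side loose_half 0.62 [283.0, 199.5] 214 279 290 184 210
side loose_half 0.6 [246.2, 171.6] 274 236 256 163 177
side tacked_pair 0.87 [260.4, 154.4] 545 238 285 149 164
side spacer 0.71 [180.2, 156.3] 191 175 189 144 161
side spacer 0.64 [283.4, 197.5] 211 279 290 185 210
side spacer 0.48 [389.9, 251.9] 197 380 392 239 268
wrist [[0.34, 0.91, 0.24, 115.83], [0.94, -0.33, -0.09, 542.62], [0.0, 0.26, -0.97, 384.65], [0.0, 0.0, 0.0, 1.0]] [[334.0, 0.0, 251.0], [0.0, 334.0, 190.0], [0.0, 0.0, 1.0]]
```

```bash
python3 - <<'E'
import cv2
a=cv2.imread('pics/top0.png'); cv2.imwrite('pics/top0c.png',cv2.resize(a[90:270,150:360],None,fx=3.3,fy=3.3,interpolation=cv2.INTER_CUBIC)[:600])
a=cv2.imread('pics/side0.png'); cv2.imwrite('pics/side0c.png',cv2.resize(a[130:280,160:410],None,fx=3.2,fy=3.2,interpolation=cv2.INTER_CUBIC))
E
```

```text
(no output)
```

View pics/top0c.png

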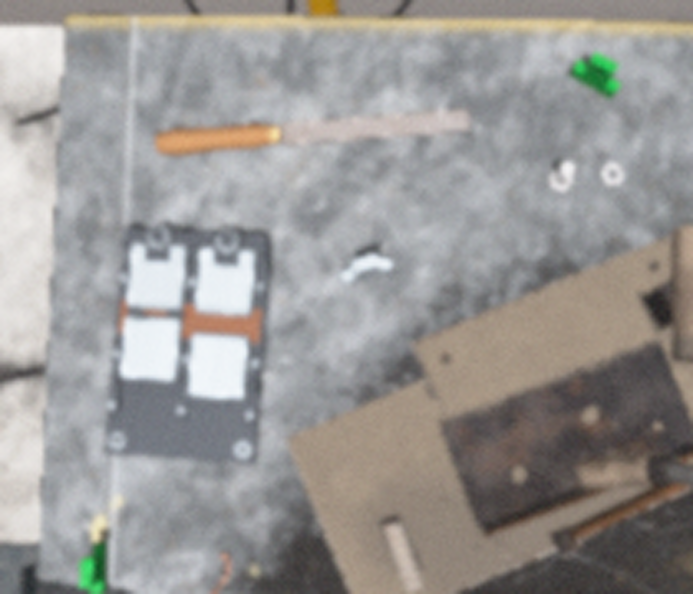

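View pics/side0c.png

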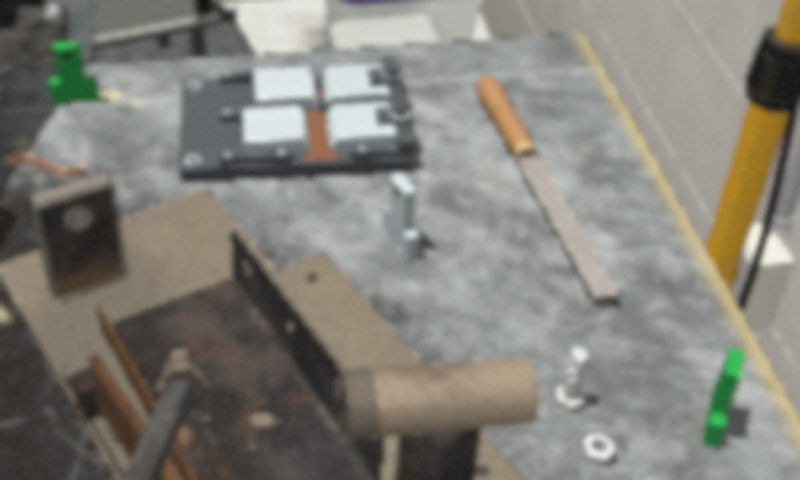

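View pics/top0.png

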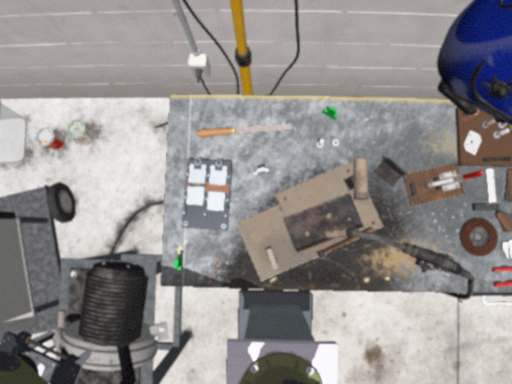

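View pics/wrist0.png

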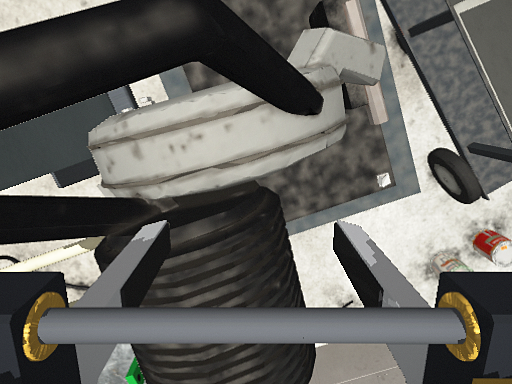

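```bash
python3 - <<'E'
from h import *
c=dict(np.load('pics/top0.npz')); s=dict(np.load('pics/side0.npz'))
q=np.array([[128,228],[270,232],[258,460],[108,455]])/3.3+[150,90]
P=p2w(c,q,16);print(P.round(0));print(P.mean(0).round(1))
print('sp top',p2w(c,[[261.6,172.4]],40).round(0))
print('sp base side',p2w(s,[[160+412/3.2,130+255/3.2]],0).round(0), 'toptab side',p2w(s,[[160+403/3.2,130+180/3.2]],62).round(0))
q=np.array([[182,170],[415,166],[395,62]])/3.2+[160,130]
print(p2w(s,q,8).round(0))
E
```

```text
[[673. 285.  16.]
 [671. 157.  16.]
 [469. 162.  16.]
 [469. 295.  16.]]
[570.4 224.7  16. ]
sp top [[633.  68.  40.]]
sp base side [[648.  55.   0.]] toptab side [[641.  73.  62.]]
[[471. 173.   8.]
 [668. 155.   8.]
 [679. 314.   8.]]
```

The top view shows the fixture at (207,193) with the wide gap in the right (−y) station. The steel spacer is at (262,171), and the green look-alikes are at (330,111) and (178,262). I'll move the wrist camera over it.

```bash
cat >> h.py <<'E'
def go(x,y,z,jaw):
    "needed tool shift cm, roll rad; jaw=world angle (rad) of tool y"
    s=manip.read_state(); r=s['eef_rot']; 
    from scipy.spatial.transform import Rotation as R
    M=R.from_euler('xyz',r).as_matrix(); d=(M.T@(np.array([x,y,z])-s['eef_pos']))/10
    a=np.arctan2(M[1,1],M[0,1]); t=(a-jaw+np.pi)%(2*np.pi)-np.pi
    print('clock',round(s['clock'],2),'tcp',s['eef_pos'].round(1),'jaw',round(a,4),'q',s['joints'].round(2),'gap',round(s['finger_gap'],1),'F',s['wrist_force'].round(1)); print('shift cm',d.round(2),'roll',round(t,3))
E
python3 -m pendant '[[[-4.6,-1.8,-1.2,0.13],[-9.2,-3.6,-2.4,0.26],[-13.8,-5.4,-3.6,0.39],[-18.4,-7.2,-4.8,0.52],[-23,-9,-6,0.65]]]'
python3 -c "
from h import *
go(570,190,270,-0.02)"
```

```text
clock: 1.15
eef_pos: [371.1, 355.2, 273.2]
eef_rot: [3.141, -0.0, 2.139]
wrist_force: [0.7, 0.7, 0.6]
finger_gap: 94.3
clock 1.15 tcp [371.1 355.2 273.2] jaw 0.5678 q [0.69 0.18 1.53 0.   1.43 0.12] gap 94.3 F [0.7 0.7 0.6]
shift cm [-24.63   7.88   0.32] roll 0.588
```

```bash

python3 -m pendant '[[[-4.8,1.5,0,0.12],[-9.6,3.1,0,0.24],[-14.4,4.7,0,0.36],[-19.2,6.3,0.2,0.48],[-24.6,7.9,0.3,0.59]]]'
python3 -m pendant '[[[0,0,0,0],[0,0,0,0]]]'
python3 - <<'E'
from h import *
go(570,190,270,-0.02)
c=save('wrist','w1')
for k in ['fixture','open_half','loose_half','tacked_pair','spacer']:
    for r in models.regions_of('wrist',k): 
        ys,xs=np.where(r['pixels']);print(k,round(r['score'],2),r['point'],len(xs),xs.min(),xs.max(),ys.min(),ys.max())
cv2.imwrite('pics/w1b.png',cv2.resize(c['frame'][:,:,::-1],(800,600),interpolation=cv2.INTER_CUBIC))
E
```

```text
clock: 1.65
eef_pos: [564.7, 196.7, 269.6]
eef_rot: [3.142, -0.0, 1.549]
wrist_force: [-0.6, 0.4, 0.7]
finger_gap: 94.0
clock: 1.85
eef_pos: [563.6, 197.7, 269.1]
eef_rot: [-3.141, 0.0, 1.553]
wrist_force: [0.4, 0.3, -0.1]
finger_gap: 94.2
clock 1.85 tcp [563.6 197.7 269.1] jaw -0.0179 q [0.28 0.37 1.29 0.   1.47 0.29] gap 94.2 F [ 0.4  0.3 -0.1]
shift cm [-0.76  0.66 -0.09] roll 0.002
open_half 0.88 [305.3, 164.6] 2013 279 338 143 183
loose_half 0.67 [305.3, 164.4] 2059 279 338 143 183
loose_half 0.62 [244.4, 161.3] 1735 221 265 141 181
tacked_pair 0.73 [282.0, 111.3] 4208 231 344 91 134
tacked_pair 0.4 [308.9, 254.3] 349 301 319 232 273
spacer 0.69 [309.7, 254.9] 329 300 320 232 273
spacer 0.57 [85.8, 75.4] 490 63 114 72 83
```

View pics/w1b.png

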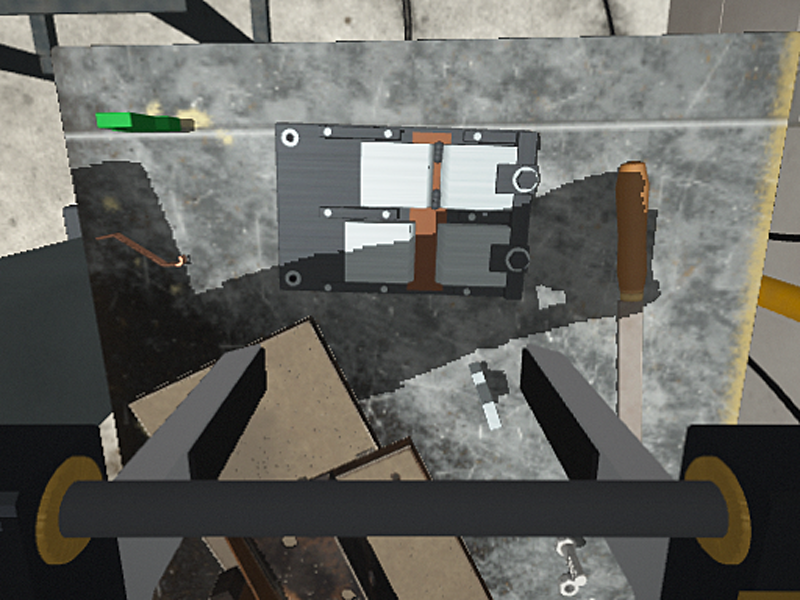

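```bash
python3 - <<'E'
import cv2
a=cv2.imread('pics/w1.png'); cv2.imwrite('pics/w1f.png',cv2.resize(a[70:200,165:360],None,fx=4,fy=4,interpolation=cv2.INTER_CUBIC))
cv2.imwrite('pics/w1s.png',cv2.resize(a[215:295,270:370],None,fx=6,fy=6,interpolation=cv2.INTER_CUBIC))
E
```

```text
(no output)
```

View pics/w1f.png

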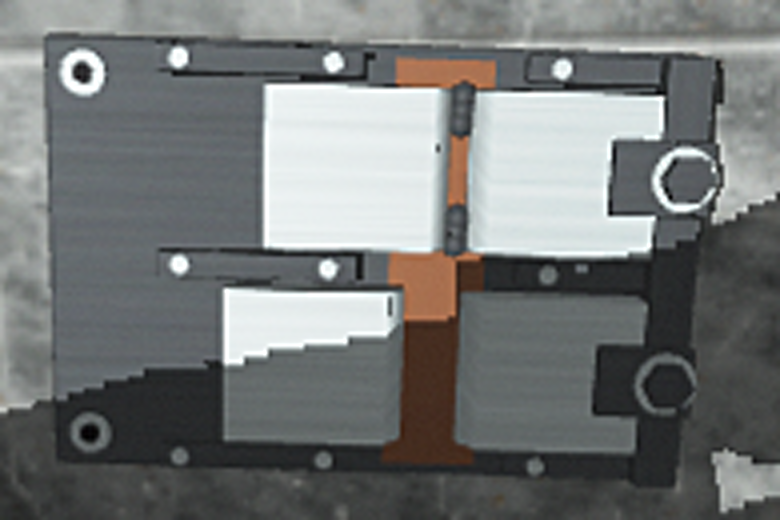

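View pics/w1s.png

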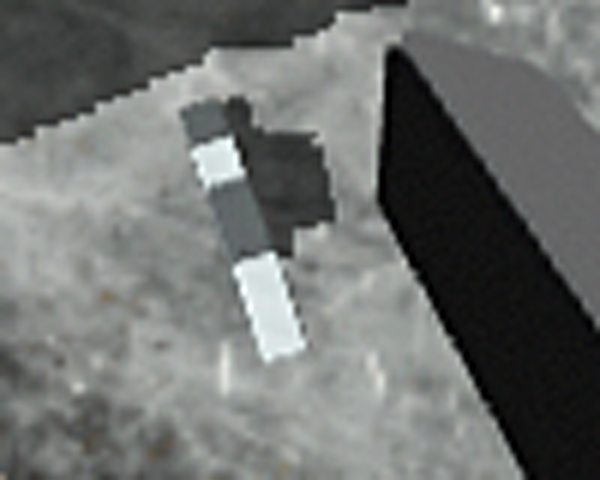

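```bash
cat > fit.py <<'E'
from h import *
from scipy.optimize import least_squares
def fit(c,obj,px,x0,zb=0):
    obj=np.array(obj,float);px=np.array(px,float)
    def pl(p):
        ca,sa=np.cos(p[2]),np.sin(p[2]); return np.c_[p[0]+ca*obj[:,0]-sa*obj[:,1],p[1]+sa*obj[:,0]+ca*obj[:,1],obj[:,2]+zb]
    r=least_squares(lambda p:(w2p(c,pl(p))-px).ravel(),x0,x_scale=[1,1,.01])
    return r.x,r.fun.reshape(-1,2)
E
python3 - <<'E'
from fit import *
c=dict(np.load('pics/w1.npz'))
obj=[[-100,67,16],[-100,-67,16],[-32,54.5,32],[-32,6.5,32],[36,-6.5,32],[36,-54.5,32]]
px=np.array([[45,34],[57,461],[264,84],[264,248],[461,292],[454,441]])/4+[165,70]
f,e=fit(c,obj,px,[570,225,0]); print('fixture',f.round(4)); print(e.round(2))
a=np.array([[232,265],[277,250],[306,350],[267,362]])/6+[270,215]
p,e=fit(c,[[-5,12,62],[5,12,62],[5,-12,62],[-5,-12,62]],a,[640,65,0.2]);print('spacer',p.round(4));print(e.round(2))
# loose half top corners
l=np.array([[223,289],[223,441],[397,444],[402,292]])/4+[165,70]
P=p2w(c,l,32); R=np.array([[np.cos(f[2]),np.sin(f[2])],[-np.sin(f[2]),np.cos(f[2])]])
print('loose in fixture',((P[:,:2]-f[:2])@R.T).round(1))
E
```

```text
fixture [ 5.679850e+02  2.284495e+02 -5.300000e-02]
[[-2.   -1.15]
 [-2.53 -0.06]
 [-1.29 -1.01]
 [-2.06 -0.53]
 [ 4.27  1.3 ]
 [ 3.65  2.27]]
spacer [6.401498e+02 7.144390e+01 3.160000e-01]
[[-0.17 -0.1 ]
 [ 0.1   0.  ]
 [ 0.62 -0.12]
 [-0.55  0.22]]
loose in fixture [[-41.7  -6.8]
 [-41.1 -54.4]
 [ 13.4 -53.4]
 [ 12.8  -5.8]]
```

```bash
python3 - <<'E'
from fit import *
c=dict(np.load('pics/w1.npz'))
obj=[[-100,67,16],[-100,-67,16],[-32,54.5,32],[-32,6.5,32],[30,-6.5,19],[30,-54.5,19]]
px=np.array([[45,34],[57,461],[264,84],[264,248],[460,292],[454,441]])/4+[165,70]
f,e=fit(c,obj,px,[570,225,0]); print('fixture',f.round(4)); print(e.round(2))
R=np.array([[np.cos(f[2]),np.sin(f[2])],[-np.sin(f[2]),np.cos(f[2])]])
l=np.array([[223,289],[223,441]])/4+[165,70]
print('loose near',((p2w(c,l,32)[:,:2]-f[:2])@R.T).round(1))
l=np.array([[397,444],[402,292]])/4+[165,70]
print('loose root',((p2w(c,l,22)[:,:2]-f[:2])@R.T).round(1))
# target spacer pose: centre x=30-5-1.5
for xx in (24,20): print(xx,(f[:2]+R.T@[xx,-30.5]).round(1))
E
```

```text
fixture [ 5.702295e+02  2.278836e+02 -4.810000e-02]
[[-0.37 -0.26]
 [-0.52  0.71]
 [ 0.41 -0.41]
 [-0.21  0.05]
 [ 0.59  0.1 ]
 [ 0.08 -0.  ]]
loose near [[-44.   -6.2]
 [-43.7 -53.7]]
loose root [[ 11.4 -55.4]
 [ 10.9  -6.6]]
24 [592.7 196.3]
20 [588.7 196.5]
```

```bash
python3 -c "
from h import *
go(640,71.4,130,0.316)"
```

```text
clock 2.15 tcp [562.7 199.2 270. ] jaw -0.0152 q [0.28 0.37 1.3  0.   1.47 0.29] gap 93.9 F [-1.   0.8 -1.7]
shift cm [-12.67   7.91  14.  ] roll -0.331
```

```bash

python3 -m pendant '[[[-3,2,3,-0.08],[-6,4,6,-0.16],[-9,6,9,-0.24],[-11.5,7.5,12,-0.31],[-12.7,7.9,14,-0.331]]]' 0.1 30
python3 -m pendant '[[[0,0,0,0],[0,0,0,0]]]'
python3 - <<'E'
from h import *
go(640,71.4,38,0.316)
c=save('wrist','w2')
for r in models.regions_of('wrist','spacer'): 
        ys,xs=np.where(r['pixels']);print(round(r['score'],2),r['point'],len(xs),xs.min(),xs.max(),ys.min(),ys.max())
E
```

```text
clock: 2.65
eef_pos: [640.3, 68.3, 127.3]
eef_rot: [-3.14, -0.0, 1.887]
wrist_force: [0.0, 0.1, -0.1]
finger_gap: 57.6
clock: 2.85
eef_pos: [640.1, 70.8, 130.5]
eef_rot: [3.141, -0.0, 1.884]
wrist_force: [0.3, 0.9, 0.2]
finger_gap: 52.0
clock 2.85 tcp [640.1  70.8 130.5] jaw 0.3137 q [ 0.05  0.58  1.32  0.    1.24 -0.26] gap 52.0 F [0.3 0.9 0.2]
shift cm [0.06 0.   9.25] roll -0.002
0.59 [252.1, 191.7] 738 245 258 160 217
0.4 [197.0, 14.9] 2563 146 232 0 43
```

View pics/w2.png

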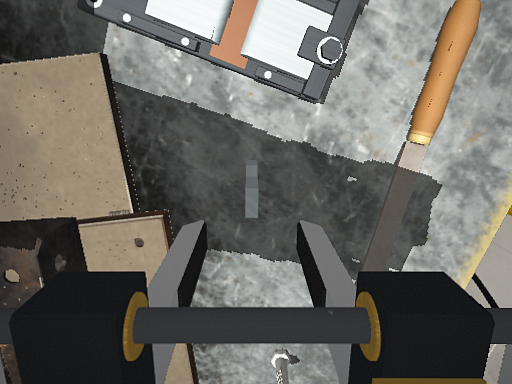

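```bash
python3 - <<'E'
import cv2
a=cv2.imread('pics/w2.png'); b=cv2.resize(a[150:225,215:290],None,fx=8,fy=8,interpolation=cv2.INTER_CUBIC); cv2.imwrite('pics/w2s.png',cv2.convertScaleAbs(b,alpha=1.8))
E
```

```text
(no output)
```

View pics/w2s.png

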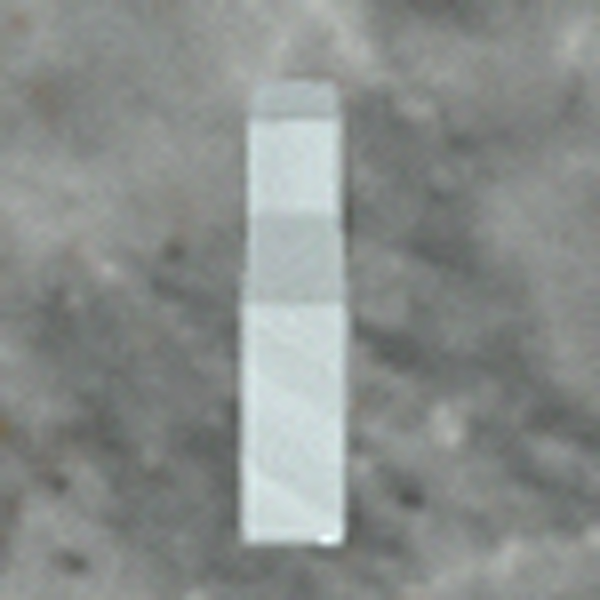

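```bash
python3 - <<'E'
from fit import *
c=dict(np.load('pics/w2.npz'))
a=np.array([[243,302],[347,302],[346,544],[242,544]])/8+[215,150]
p,e=fit(c,[[-5,12,62],[5,12,62],[5,-12,62],[-5,-12,62]],a,[640,65,0.2]);print('spacer',p.round(4));print(e.round(2))
go(p[0],p[1],38,p[2])
E
```

```text
spacer [6.397015e+02 7.151820e+01 3.117000e-01]
[[-0.26 -0.18]
 [ 0.24 -0.14]
 [ 0.09  0.18]
 [-0.08  0.15]]
clock 2.95 tcp [640.5  71.3 131.5] jaw 0.3147 q [ 0.05  0.58  1.32  0.    1.24 -0.26] gap 51.8 F [-0.1  0.7  0.5]
shift cm [ 0.05 -0.09  9.35] roll 0.003
```

```bash

python3 -m pendant '[[[0,0,3,0],[0,0,6,0],[0,-0.05,8,0],[0,-0.05,9.2,0],[0,-0.05,9.2,0]]]'
python3 -m pendant '[[[0,0,0,0],[0,0,0,0],[0,0,0,0],[0,0,0,0],[0,0,0,0]]]' -1 25
python3 -m pendant '[[[0,0,0,0],[0,0,0,0],[0,0,0,0]]]'
python3 -m pendant '[[[0,0,-1,0],[0,0,-3,0],[0,0,-6,0],[0,0,-6,0]]]'
python3 - <<'E'
from h import *
c=save('wrist','w3');c=save('side','s3')
go(588.9,196.4,160,-.048)
E
```

```text
clock: 3.45
eef_pos: [639.3, 70.6, 37.3]
eef_rot: [-3.141, -0.0, 1.885]
wrist_force: [-0.0, -1.0, 0.7]
finger_gap: 51.5
clock: 3.95
eef_pos: [639.8, 69.8, 37.9]
eef_rot: [3.141, 0.0, 1.885]
wrist_force: [0.9, 0.1, -0.7]
finger_gap: 15.2
clock: 4.25
eef_pos: [639.7, 69.8, 37.8]
eef_rot: [3.141, 0.0, 1.885]
wrist_force: [-0.5, -0.9, 1.9]
finger_gap: 9.9
clock: 4.65
eef_pos: [641.4, 70.0, 102.4]
eef_rot: [3.135, 0.002, 1.885]
wrist_force: [0.1, -0.8, -2.0]
finger_gap: 10.1
clock 4.75 tcp [639.8  69.9  98.3] jaw 0.314 q [ 0.05  0.61  1.35 -0.    1.18 -0.26] gap 10.1 F [ 0.   0.1 -1.2]
shift cm [13.6  -0.93 -6.17] roll 0.362
```

View pics/w3.png

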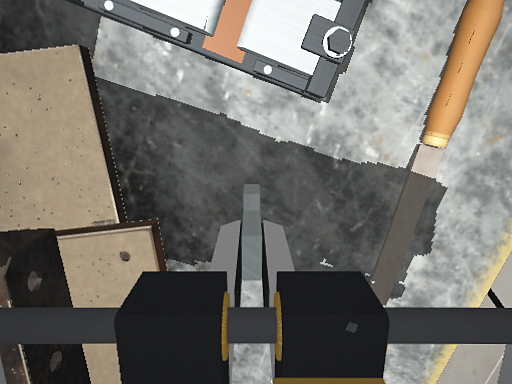

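```bash

python3 -m pendant '[[[3,-0.2,-1.3,0.08],[6.5,-0.4,-1.3,0.16],[9.5,-0.6,-1.3,0.24],[12.5,-0.8,-1.3,0.32],[13.5,-0.9,-1.3,0.362]]]'
python3 -m pendant '[[[0,0,0,0],[0,0,0,0],[0,0,0,0]]]'
python3 - <<'E'
from h import *
c=save('wrist','w4');c2=save('side','s4')
go(589.4,194.9,100,-.048)
for n,c in(('wrist',c),('side',c2)):
  for k in ['spacer','loose_half','open_half']:
    for r in models.regions_of(n,k): 
        ys,xs=np.where(r['pixels']);print(n,k,round(r['score'],2),r['point'],len(xs),xs.min(),xs.max(),ys.min(),ys.max())
a=c2['frame'][120:200,215:300,::-1]; cv2.imwrite('pics/s4c.png',cv2.resize(a,None,fx=7,fy=7,interpolation=cv2.INTER_CUBIC))
a=cv2.imread('pics/w4.png'); cv2.imwrite('pics/w4c.png',cv2.resize(a[90:290,130:380],None,fx=3,fy=3,interpolation=cv2.INTER_CUBIC))
E
```

```text
clock: 5.25
eef_pos: [587.8, 197.7, 109.5]
eef_rot: [-3.139, 0.0, 1.522]
wrist_force: [0.6, -0.0, -1.8]
finger_gap: 9.7
clock: 5.55
eef_pos: [589.6, 194.6, 110.2]
eef_rot: [-3.141, 0.0, 1.523]
wrist_force: [-0.2, 0.9, -0.8]
finger_gap: 9.8
clock 5.65 tcp [589.7 194.7 110.4] jaw -0.0484 q [ 0.26  0.55  1.41 -0.    1.18  0.31] gap 9.9 F [-0.1 -0.5 -0.4]
shift cm [ 0.02 -0.03  1.04] roll -0.0
wrist spacer 0.59 [251.0, 232.1] 1853 241 262 184 279
wrist loose_half 0.74 [204.2, 193.0] 4516 166 241 162 225
wrist open_half 0.63 [304.4, 195.7] 5068 262 357 163 225
side spacer 0.75 [390.7, 251.9] 199 380 392 239 268
side spacer 0.69 [179.3, 152.7] 216 176 190 143 161
side loose_half 0.64 [243.8, 171.2] 267 236 255 163 177
side open_half 0.76 [268.1, 170.9] 277 262 286 162 175
```

View pics/w4c.png

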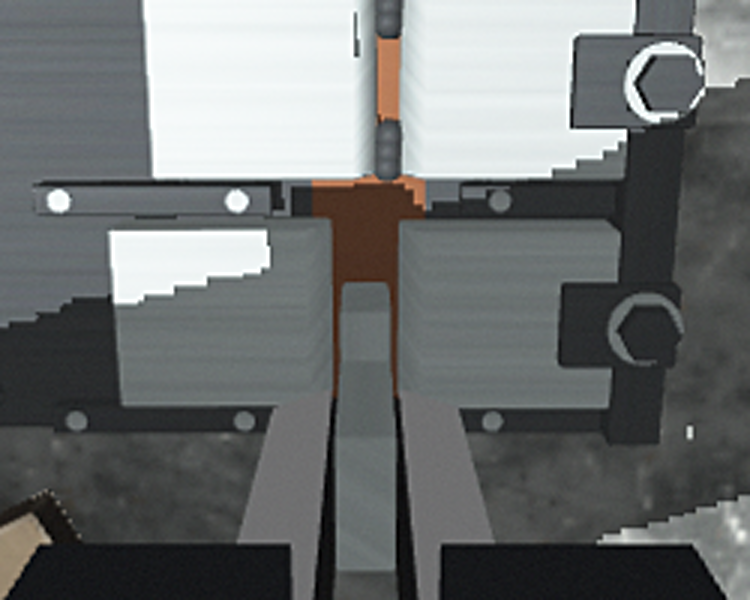

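View pics/s4c.png

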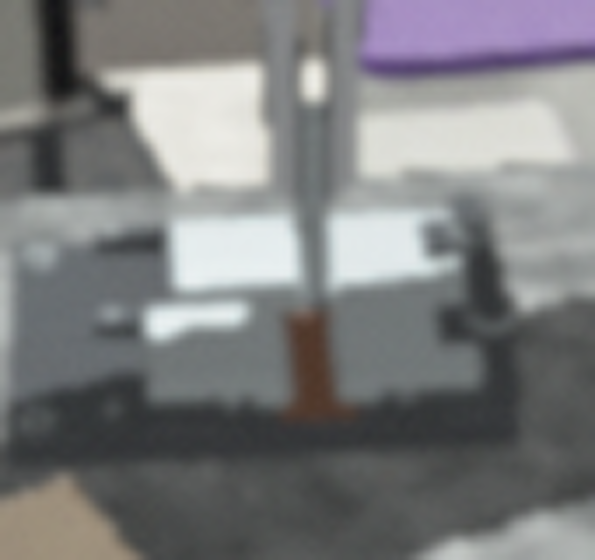

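```bash
python3 - <<'E'
from fit import *
c=dict(np.load('pics/w4.npz'))
o=[130,90]
obj=[[30,-6.5,19],[36,-6.5,32],[36,-54.5,32],[24-56,6.5,32]]
px=np.array([[398,222],[409,222],[409,408],[153,179]])/3+o
f,e=fit(c,obj,px,[570,228,-.05]);print('fix',f.round(4));print(e.round(2))
f=np.array([*f]);R=np.array([[np.cos(f[2]),np.sin(f[2])],[-np.sin(f[2]),np.cos(f[2])]])
zb=110.4-37.8
q=np.array([[341,284],[390,284]])/3+o;P=p2w(c,q,zb);print('foot +y bottom',((P[:,:2]-f[:2])@R.T).round(1))
q=np.array([[340,311],[391,311]])/3+o;P=p2w(c,q,zb+24);print('foot +y top',((P[:,:2]-f[:2])@R.T).round(1))
q=np.array([[332,224],[333,400]])/3+o;P=p2w(c,q,22);print('loose root',((P[:,:2]-f[:2])@R.T).round(1))
q=np.array([[398,224],[398,400]])/3+o;P=p2w(c,q,19);print('open root',((P[:,:2]-f[:2])@R.T).round(1))
q=np.array([[109,231],[122,405]])/3+o;P=p2w(c,q,32);print('loose near',((P[:,:2]-f[:2])@R.T).round(1))
E
```

```text
fix [ 5.681219e+02  2.290489e+02 -5.630000e-02]
[[-1.86 -0.8 ]
 [ 2.85  2.41]
 [ 1.44 -0.19]
 [-2.42 -1.25]]
foot +y bottom [[ 17.6 -10.7]
 [ 28.1 -10.6]]
foot +y top [[18.  -9.9]
 [27.7 -9.8]]
loose root [[ 14.1  -7.3]
 [ 14.4 -56.4]]
open root [[ 31.5  -7.7]
 [ 32.4 -57.4]]
loose near [[-41.9  -7.7]
 [-41.1 -54.6]]
```

```bash

python3 -m pendant '[[[0.05,0,2,0],[0.05,0,3.5,0],[0.05,0,3.8,0],[0.05,0,3.8,0]]]'
python3 -m pendant '[[[0,0,0.4,0],[0,0,0.8,0],[0,0,1.2,0],[0,0,1.6,0],[0,0,1.6,0]]]'
python3 - <<'E'
from h import *
c=save('wrist','w5');go(589.4,195.4,53.8,-.048)
a=cv2.imread('pics/w5.png'); cv2.imwrite('pics/w5c.png',cv2.resize(a[90:290,130:380],None,fx=3,fy=3,interpolation=cv2.INTER_CUBIC))
E
```

```text
clock: 6.35
eef_pos: [589.2, 195.9, 72.1]
eef_rot: [-3.14, 0.0, 1.523]
wrist_force: [-0.6, -0.2, 0.3]
finger_gap: 9.9
clock: 6.85
eef_pos: [589.2, 195.9, 56.0]
eef_rot: [-3.141, 0.0, 1.523]
wrist_force: [-1.0, -0.0, -1.0]
finger_gap: 10.0
clock 6.9 tcp [589.3 195.9  56.3] jaw -0.048 q [ 0.26  0.62  1.45 -0.    1.08  0.31] gap 10.1 F [ 0.7 -0.4 -0.9]
shift cm [-0.05  0.01  0.25] roll 0.0
```

View pics/w5c.png

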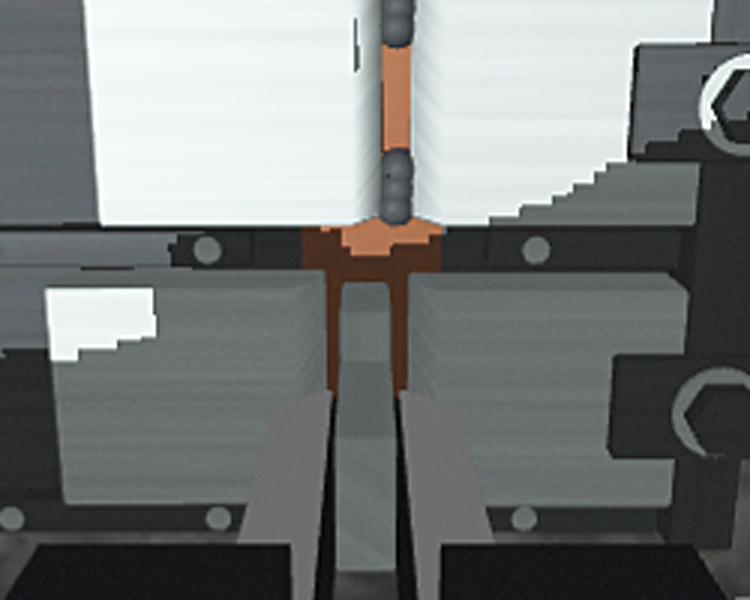

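```bash

python3 -m pendant '[[[0,0.12,0,0],[0,0.25,0,0],[0,0.25,0.1,0],[0,0.25,0.2,0],[0,0.25,0.2,0]]]'
python3 -m pendant '[[[0,0,0.05,0],[0,0,0.05,0]]]'
python3 -c "
from h import *
go(591.9,195.4,53.8,-.048)"
```

```text
clock: 7.4
eef_pos: [591.8, 195.9, 54.4]
eef_rot: [-3.141, 0.0, 1.523]
wrist_force: [0.0, 0.1, -0.4]
finger_gap: 9.9
clock: 7.6
eef_pos: [591.9, 195.9, 54.1]
eef_rot: [-3.142, 0.0, 1.523]
wrist_force: [0.0, -0.5, -1.0]
finger_gap: 9.6
clock 7.6 tcp [591.9 195.9  54.1] jaw -0.048 q [ 0.26  0.62  1.44 -0.    1.08  0.31] gap 9.6 F [ 0.  -0.5 -1. ]
shift cm [-0.05  0.    0.03] roll 0.0
```

```bash

python3 -m pendant '[[[0,0,0.05,0],[0,0,0.05,0]]]'
python3 -m pendant '[[[0,0,0.05,0],[0,0,0.05,0]]]'
python3 -m pendant '[[[0,0,0.05,0],[0,0,0.05,0]]]'
```

```text
clock: 7.8
eef_pos: [592.0, 195.9, 53.8]
eef_rot: [3.141, -0.0, 1.523]
wrist_force: [0.1, -0.1, -0.2]
finger_gap: 10.4
clock: 8.0
eef_pos: [592.1, 195.9, 53.7]
eef_rot: [3.141, -0.0, 1.523]
wrist_force: [-2.3, 0.2, 5.0]
finger_gap: 10.0
clock: 8.2
eef_pos: [592.1, 195.9, 53.7]
eef_rot: [3.141, -0.0, 1.523]
wrist_force: [-4.2, -1.3, 9.8]
finger_gap: 10.0
```

```bash

python3 -m pendant '[[[0,0,-0.08,0],[0,0,-0.08,0]]]'
python3 -m pendant '[[[0,0,-0.08,0],[0,0,-0.08,0],[0,0,-0.08,0],[0,0,-0.08,0],[0,0,-0.08,0]]]' -0.3
python3 - <<'E'
from h import *
c=save('wrist','w6');go(591.9,195.4,53.8,-.048)
a=cv2.imread('pics/w6.png'); cv2.imwrite('pics/w6c.png',cv2.resize(a[90:290,130:380],None,fx=3,fy=3,interpolation=cv2.INTER_CUBIC))
E
```

```text
clock: 8.4
eef_pos: [592.0, 195.9, 53.7]
eef_rot: [3.141, -0.0, 1.523]
wrist_force: [-0.9, -1.2, 5.3]
finger_gap: 9.6
clock: 8.9
eef_pos: [591.9, 195.9, 54.1]
eef_rot: [-3.142, 0.0, 1.523]
wrist_force: [0.4, -0.8, -0.8]
finger_gap: 33.0
clock 8.95 tcp [591.9 195.9  54.2] jaw -0.048 q [ 0.26  0.62  1.44 -0.    1.08  0.31] gap 32.6 F [-0.5  0.8  0.6]
shift cm [-0.05  0.    0.04] roll 0.0
```

View pics/w6c.png

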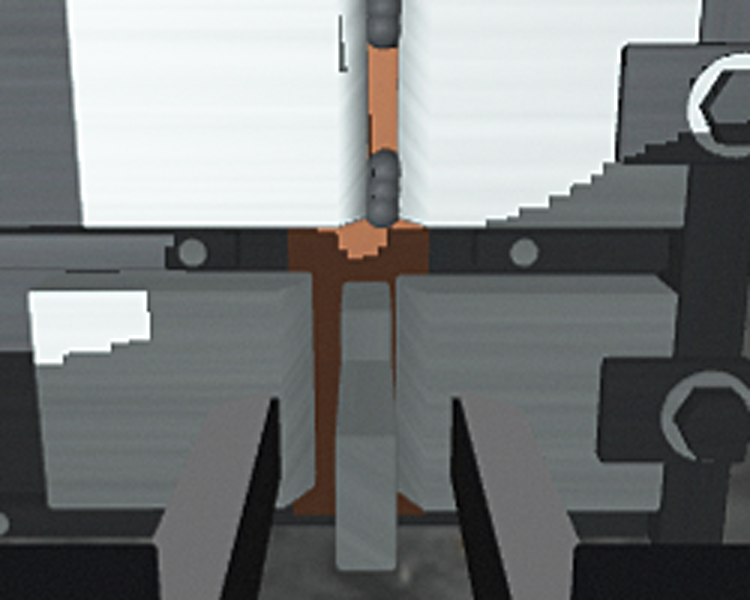

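```bash

python3 -m pendant '[[[0,0,-2,0],[0,0,-5,0],[0,0,-6.5,0],[0,0,-6.5,0]]]'
python3 - <<'E'
from h import *
c=save('wrist','w7')
a=cv2.imread('pics/w7.png'); cv2.imwrite('pics/w7c.png',cv2.resize(a[130:330,130:380],None,fx=3,fy=3,interpolation=cv2.INTER_CUBIC))
f=[570.2,227.9,-.048];C,S=np.cos(f[2]),np.sin(f[2])
p=[f[0]-66*C+30.5*S,f[1]-66*S-30.5*C];print(p)
go(p[0],p[1],120,-.048-np.pi/2)
E
```

```text
clock: 9.35
eef_pos: [592.8, 196.1, 121.3]
eef_rot: [3.138, -0.001, 1.523]
wrist_force: [-0.1, -0.4, -0.3]
finger_gap: 32.5
[np.float64(502.812579514218), np.float64(200.60191288254057)]
clock 9.4 tcp [592.1 195.9 119.4] jaw -0.048 q [0.26 0.55 1.4  0.   1.2  0.31] gap 33.2 F [ 0.7  0.4 -0.8]
shift cm [ 0.04 -8.94 -0.07] roll 1.571
```

View pics/w7c.png

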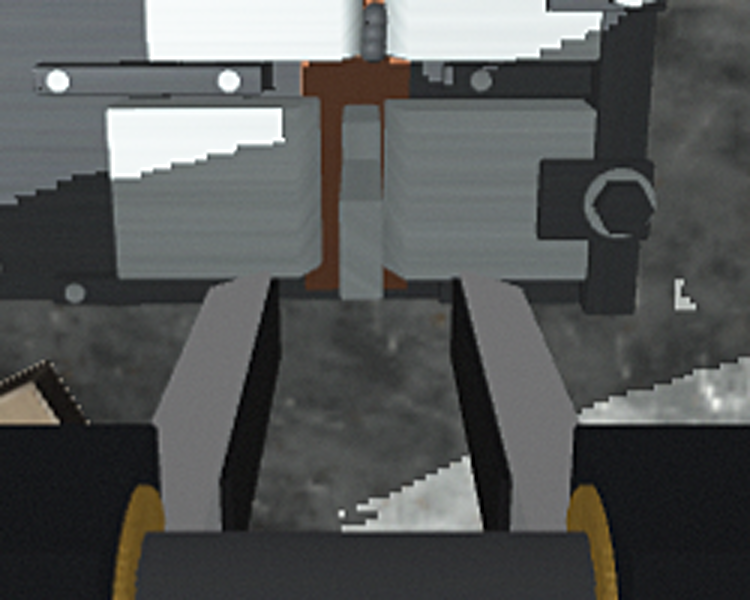

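```bash

python3 -m pendant '[[[0,-2,0,0.14],[0,-4,0,0.28],[0,-6,0,0.42],[0,-8,0,0.56],[0,-8.9,0,0.7]]]' -0.62
python3 -m pendant '[[[0,0,0,0.14],[0,0,0,0.28],[0,0,0,0.42],[0,0,0,0.56],[0,0,0,0.7]]]'
python3 -m pendant '[[[0,0,0,0.09],[0,0,0,0.171],[0,0,0,0.171],[0,0,0,0.171]]]'
python3 - <<'E'
from fit import *
c=save('wrist','w8')
f=[570.2,227.9,-.048];C,S=np.cos(f[2]),np.sin(f[2])
go(502.8,200.6,120,-.048-np.pi/2)
cv2.imwrite('pics/w8b.png',cv2.resize(c['frame'][:,:,::-1],(800,600),interpolation=cv2.INTER_CUBIC))
E
```

```text
clock: 9.9
eef_pos: [501.1, 200.0, 117.5]
eef_rot: [-3.14, 0.002, 0.817]
wrist_force: [-0.5, -0.3, 0.2]
finger_gap: 18.2
clock: 10.4
eef_pos: [502.4, 199.9, 117.5]
eef_rot: [3.141, 0.002, 0.117]
wrist_force: [0.1, 0.0, -0.8]
finger_gap: 17.6
clock: 10.8
eef_pos: [502.6, 200.0, 118.2]
eef_rot: [3.141, 0.001, -0.046]
wrist_force: [0.5, -0.1, -0.6]
finger_gap: 17.9
clock 10.85 tcp [502.7 200.  118.5] jaw -1.6167 q [0.31 0.38 1.65 0.   1.11 1.93] gap 17.6 F [-0.2 -0.  -0.1]
shift cm [ 0.   -0.06 -0.15] roll 0.002
```

View pics/w8b.png

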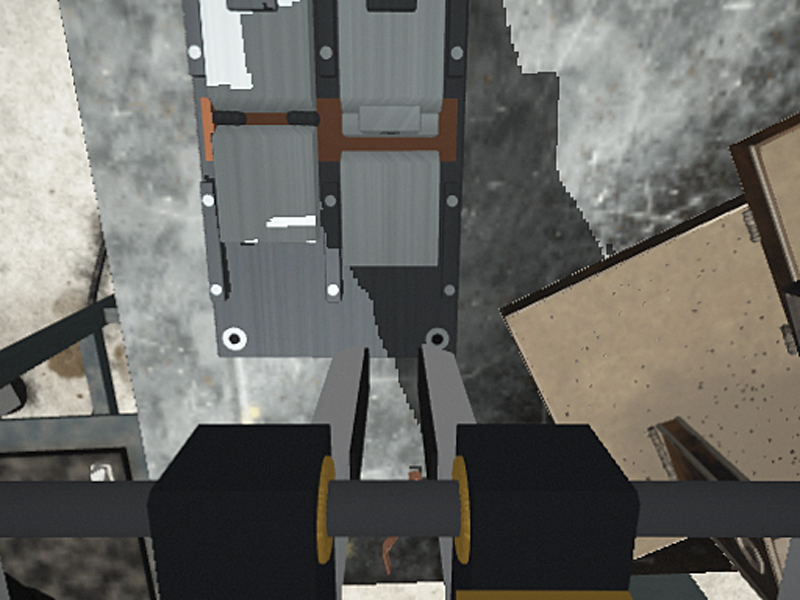

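```bash
python3 - <<'E'
from fit import *
c=dict(np.load('pics/w8.npz'))
k=512/800
a=np.array([[341,266],[438,266]])*k; print('loose near',p2w(c,a,32).round(1))
a=np.array([[219,356],[456,356]])*k; P=p2w(c,a,16);print('base front',P.round(1))
print('angle',np.arctan2(*(P[0]-P[1])[[0,1]]))
E
```

```text
loose near [[525.  224.8  32. ]
 [522.8 176.2  32. ]]
base front [[473.6 298.3  16. ]
 [467.7 166.   16. ]]
angle 0.044865628831376236
```

```bash

python3 -m pendant '[[[0,-0.1,3,0],[0,-0.1,6,0],[0,-0.1,8,0],[0,-0.1,8.7,0],[0,-0.1,8.7,0]]]'
python3 -m pendant '[[[0,0,0,0],[0.2,0,0.25,0],[0.4,0,0.25,0],[0.4,0,0.25,0]]]'
python3 - <<'E'
from fit import *
c=save('wrist','w9');go(516,200.8,28,-.048-np.pi/2)
cv2.imwrite('pics/w9b.png',cv2.resize(c['frame'][:,:,::-1],(800,600),interpolation=cv2.INTER_CUBIC))
E
```

```text
clock: 11.35
eef_pos: [502.7, 201.0, 31.6]
eef_rot: [3.141, 0.001, -0.047]
wrist_force: [0.4, 0.7, 0.9]
finger_gap: 17.7
clock: 11.75
eef_pos: [507.6, 201.0, 30.1]
eef_rot: [-3.141, -0.001, -0.048]
wrist_force: [0.2, -0.3, -0.1]
finger_gap: 17.7
clock 11.8 tcp [507.3 201.   30. ] jaw -1.619 q [ 0.31  0.51  1.69 -0.    0.94  1.93] gap 17.7 F [ 0.2 -0.2  0.2]
shift cm [ 0.86 -0.03  0.2 ] roll -0.0
```

View pics/w9b.png

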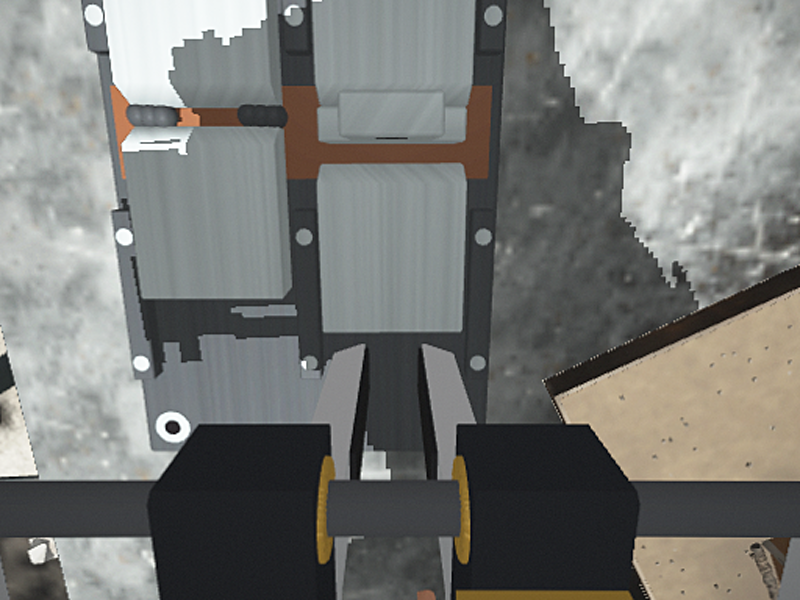

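```bash

python3 -m pendant '[[[0.15,0,0.15,0],[0.3,0,0.15,0],[0.45,0,0.15,0],[0.6,0,0.15,0],[0.7,0,0.15,0]]]'
python3 -m pendant '[[[0.1,0,0,0],[0.2,0,0,0],[0.3,0,0,0],[0.4,0,0,0],[0.5,0,0,0]]]'
python3 -m pendant '[[[0.1,0,0,0],[0.2,0,0,0],[0.3,0,0,0],[0.3,0,0,0]]]'
python3 - <<'E'
from fit import *
c=save('wrist','w10');go(524,200.8,28,-.048-np.pi/2)
cv2.imwrite('pics/w10b.png',cv2.resize(c['frame'][:,:,::-1],(800,600),interpolation=cv2.INTER_CUBIC))
E
```

```text
clock: 12.3
eef_pos: [514.2, 200.6, 28.2]
eef_rot: [-3.142, -0.0, -0.048]
wrist_force: [-0.0, 0.9, -0.4]
finger_gap: 17.9
clock: 12.8
eef_pos: [519.0, 200.4, 28.2]
eef_rot: [3.142, 0.0, -0.048]
wrist_force: [-1.9, 0.3, 0.9]
finger_gap: 17.8
clock: 13.2
eef_pos: [522.2, 200.2, 28.2]
eef_rot: [-3.142, -0.0, -0.048]
wrist_force: [-0.6, 0.4, -0.1]
finger_gap: 17.9
clock 13.25 tcp [522.2 200.2  28.2] jaw -1.619 q [ 0.3   0.54  1.65 -0.    0.95  1.92] gap 17.6 F [-0.5 -0.2 -0.2]
shift cm [ 0.18 -0.07  0.02] roll -0.0
```

View pics/w10b.png

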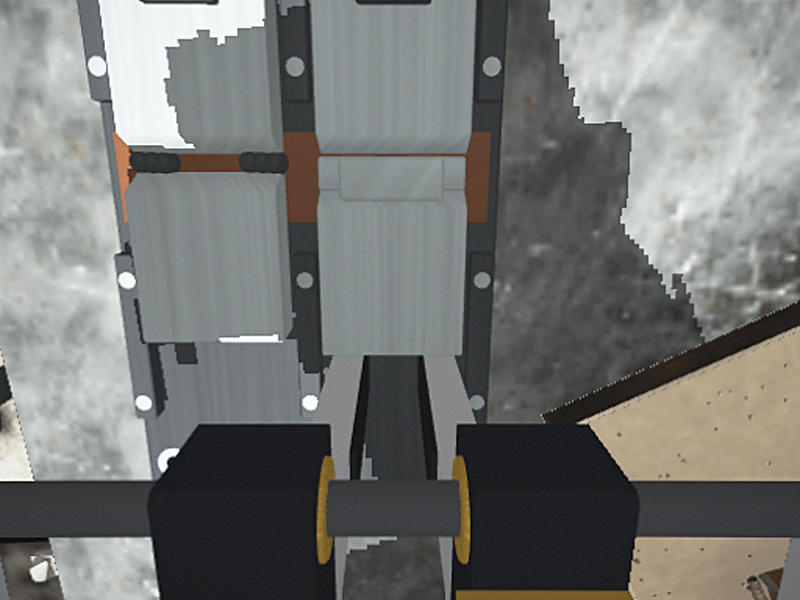

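```bash

python3 -m pendant '[[[0.05,0,0,0],[0.1,0,0,0],[0.1,0,0,0]]]'
python3 -m pendant '[[[0.05,0,0,0],[0.05,0,0,0]]]'
python3 -m pendant '[[[0.05,0,0,0],[0.05,0,0,0]]]'
```

```text
clock: 13.55
eef_pos: [523.0, 200.2, 28.2]
eef_rot: [3.142, 0.0, -0.048]
wrist_force: [-1.8, 0.6, 0.7]
finger_gap: 17.5
clock: 13.75
eef_pos: [523.1, 200.2, 28.2]
eef_rot: [3.141, 0.001, -0.048]
wrist_force: [-6.4, 0.5, 3.6]
finger_gap: 17.7
clock: 13.95
eef_pos: [523.1, 200.2, 28.2]
eef_rot: [3.141, 0.002, -0.048]
wrist_force: [-9.8, 0.1, 6.9]
finger_gap: 18.0
```

```bash

python3 -m pendant '[[[0.05,0,0,0],[0.1,0,0,0],[0.1,0,0,0],[0.1,0,0,0]]]'
python3 -m pendant '[[[0.05,0,0,0],[0.1,0,0,0],[0.1,0,0,0],[0.1,0,0,0]]]'
python3 - <<'E'
from fit import *
c=save('wrist','w11');go(523,200.2,28,-.048-np.pi/2);print(manip.read_state()['moment'])
cv2.imwrite('pics/w11c.png',cv2.resize(c['frame'][70:250,180:330,::-1],None,fx=3.3,fy=3.3,interpolation=cv2.INTER_CUBIC))
c=save('side','s11')
cv2.imwrite('pics/s11c.png',cv2.resize(c['frame'][120:200,215:300,::-1],None,fx=7,fy=7,interpolation=cv2.INTER_CUBIC))
E
```

```text
clock: 14.35
eef_pos: [523.2, 200.2, 28.2]
eef_rot: [3.141, 0.004, -0.048]
wrist_force: [-16.3, 0.5, 11.4]
finger_gap: 17.8
clock: 14.75
eef_pos: [523.3, 200.2, 28.2]
eef_rot: [3.14, 0.007, -0.048]
wrist_force: [-25.0, 0.1, 16.9]
finger_gap: 17.7
clock 14.8 tcp [523.3 200.1  28.2] jaw -1.6187 q [0.3  0.55 1.64 0.   0.96 1.92] gap 17.9 F [-24.4  -0.6  17.1]
shift cm [-0.03 -0.    0.02] roll 0.0
[-4.48413599e-03  4.62600707e+00 -2.68099463e-02]
```

View pics/w11c.png

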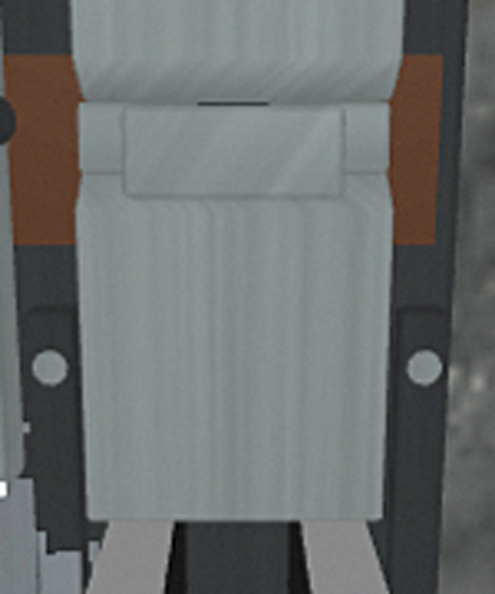

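View pics/s11c.png

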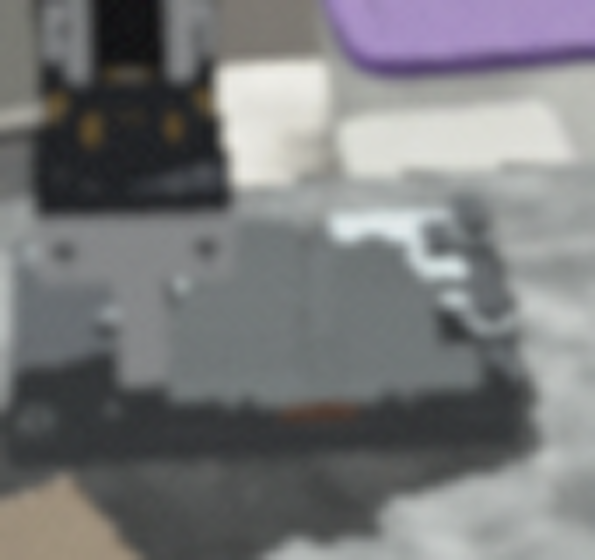

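```bash
python3 - <<'E'
from fit import *
c=dict(np.load('pics/w11.npz'));o=[180,70]
for q,z in (([[126,107],[345,107],[342,196],[126,196]],78),([[80,103],[388,103],[388,173],[80,173]],40),([[78,213],[390,213]],32),([[88,521],[381,521]],32)):
    print(z,p2w(c,np.array(q)/3.3+o,z).round(1)[:,:2].tolist())
s=manip.read_state();print(s['clock'],s['wrist_force'].round(1))
E
```

```text
78 [[598.0, 208.1], [596.9, 184.9], [587.6, 185.5], [588.7, 208.8]]
40 [[598.4, 218.1], [596.4, 175.3], [586.9, 175.4], [588.9, 218.9]]
32 [[582.5, 220.8], [580.3, 174.1]]
32 [[533.1, 223.4], [530.9, 176.0]]
14.85 [-22.8  -0.9  16.2]
```

```bash

python3 -m pendant '[[[0.03,0,0,0],[0.03,0,0,0],[0.03,0,0,0],[0.03,0,0,0],[0.03,0,0,0]]]'
python3 -m pendant '[[[0,0,0,0],[0,0,0,0],[0,0,0,0],[0,0,0,0],[0,0,0,0]]]'
python3 -c "
from cell import manip
print(manip.sign_off())"
```

```text
clock: 15.35
eef_pos: [523.3, 200.1, 28.2]
eef_rot: [3.14, 0.007, -0.048]
wrist_force: [-26.2, -0.5, 19.2]
finger_gap: 18.1
clock: 15.85
eef_pos: [523.3, 200.2, 28.2]
eef_rot: [3.14, 0.007, -0.048]
wrist_force: [-26.2, 0.7, 18.5]
finger_gap: 17.7
the job is handed in; nothing more can be done
None
```

The steel spacer now stands in the wide gap (the −y station), released. The loose half is pushed home against it. I handed the job in at about 15.9 s, with both fingers still pressing on the near edge.

**Last checks:**
- **Push:** it held steady at about 26 N forward over the last second. A downward press of about 18 N came with it. The turning moment about the vertical was near zero, so the push is even.
- **Gap:** the last wrist picture shows no copper backing on either side of the spacer, so it looks tight against both halves. A short dark line at the spacer's far edge had also shown in the earlier wrist pictures, before the push. I took it for shadow.
- **Spacer:** its tab and foot centres agree to about 0.2 mm, so it is upright. It is centred along the joint to within about 1 mm.
- **Loose half:** its near edge is parallel to the fixture to within a few thousandths of a radian.

**Disagreement:** one rough fit of the fixture position from a later picture disagreed with the first by 1–2 mm. I centred the spacer from the gap edges in that same picture instead.

The tools, hardware and green look-alikes were not touched.

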